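# Switch off the circuit left on at the studio bench

### The arm

A 6-joint arm with a two-finger parallel gripper is mounted at the origin on the work surface. World frame = base frame: x ahead of the robot, y to its left, z up, the work surface at z = 0. Lengths are in m, angles in degrees, forces in N, time in s.
With the tool pointing down it reaches from about 0.25 to 0.725 m from the base axis. Payload 9.7 kg.
Tool frame: the origin (TCP) lies at the very end of the fingers, on their centre line; the grasp point (between the pads) lies 19 mm behind it; z points along the fingers, y is the line along which they close (so a half turn about z gives the same grasp; the last joint's range is limited). The gripper opens to 85 mm and grips with 20 to 120 N. Pads are 22 mm wide; open, the fingers measure 114 mm over their backs; the gripper's body (76 mm by 85 mm) begins 54 mm behind the grasp point. The pads swing forward as they close: fully open they stand 13 mm farther back than shut.
Start: joints at [-67.208, 4.979, 10.078, 95.1, 0, 90], TCP at [0.213, -0.507, 0.231] pointing down, gripper open.
Joint ranges: [-179.16, 179.16], [-48.56, 103.87], [-65.8, 70.77], [-126.05, 130.52], [-82.76, 87.17], [-180, 180]. Speed limits (degrees/s): [127.2, 127.2, 147.25, 180, 180, 180].

### API

Orientations are given as [roll, pitch, yaw] about the fixed x, y, z axes, in that order (R = Rz(yaw) Ry(pitch) Rx(roll)).
In Python, from workcell import telemetry, optics, workorder gives the robot as it stands.
- The arm moves only by the shell command python3 -m handwheel 'ROWS' [FORCE]. ROWS is JSON, a list of rows, each an object of numbers: "tx", "ty", "tz": the shift along the tool's x, y, z in m; "ax", "ay", "az": the turn, a rotation vector about the tool's x, y, z in degrees; "jaw": the gripper command: -1 is shut, 1 is fully open, values between are in proportion. A call has exactly 10 rows; each row shifts and turns the commanded pose from where the row before left it, along the tool's axes as they then stand; what a row does not reach is not made up. A row lasts 1/8 s, in which the tool goes at most 62.5 mm and 10.7 degrees, less where a joint would pass 70% of its speed; a pose out of reach is approached as far as the arm can. A call is refused whole if a number of a shift passes 0.0625 or a number of a turn 10.7, either way. A call with a gripper value outside its range is refused whole. The fingers move at their own pace and stop on an object; FORCE is the grip in N (left out, the last holds). Time passes only in rows, so rows that do not move let the fingers close, or fill a call up. It gives the time, the measured TCP pose, the force, the opening and the grip force at its end, in the units of the state.
- telemetry.get_obs(): the state, without advancing time (a new reading comes with each control period).
- optics.camera(name): name is "side" or "top" or "wrist"; returns a dict with "color" (420x560x3 uint8, red, green, blue), "K" (3x3 intrinsics, pixels), "k1" (the pictures are not rectified: a ray, as slopes to the right and down, at radius r is drawn at 1 + k1 r^2 times it, then the intrinsics apply), "extrinsics" (4x4, takes a point from camera to world coordinates); the wrist camera has in their place "mount" (4x4, takes a point from camera to tool coordinates, whose origin is the TCP and whose axes are the flange's). Camera axes: x right, y down, z forward; pixel columns grow to the right and rows downward; lengths in m; the calibration is good to about 2 mm. A picture is of the moment at which its call begins: read the wrist's pose just before it. There is no depth.
- workorder.job_done(): hands the job in; it is judged then, once.
The state is a dict: "time": time; "q": joint angles; "qd": joint speeds; "joint_efforts": joint torques, N m; "ee_pos": TCP position; "tcp_rot": TCP orientation; "wrist_force": force on the tool from outside, world axes, zero at the start; "torque": the same for the moment, N m; "opening": finger opening in m; "grasp_force": force on a finger pad.
Only numpy, scipy, OpenCV 4.12 (cv2) and the standard library are available. Lean on these libraries where they do the work, as an engineer would, in place of code of your own. Each camera call takes 0.05 s, during which the arm holds its last target. There are 200 camera calls.

### The job

One of the four identical keys on the bench switch box was left latched down. With closed fingertips, tap the keys lightly one after another from the robot's left (the end with the carrying handle) to its right, too lightly to switch any of them; then press the latched one right in and let go, so that it springs up and all four stand up. Press no other key in, grasp nothing, and leave the jar, tins and palette knife where they are.

Things in the scene. Friction and masses are not known exactly. Their poses are not given: they have to be found in the camera images.
- switch_box: Fixed grey steel switch box, 120 (x) by 290 (y) by 60 mm high. Origin: centre of its underside, on the table; x points away from the robot (within 0.35 rad), y to its left. A steel carrying handle on the left end reaches to y = 177 mm, 36 mm up. On its flat top four identical keys in a row at x = 0, y = 82.5, 27.5, -27.5, -82.5 mm; which key is in which place varies.
- key_k_top (a point): Centre of the top face of key K, a square white push key, 36 by 36 mm, 55 mm between centres of neighbours. It moves with the key: 76 mm above the table when up, 71 mm when latched down, 65 mm at its stop (the box top is at 60 mm).
- key_k (a joint): How far key K is down (m): 0 up, 0.005 latched, 0.011 at its stop. One of the four keys starts latched, the others up. Sprung, 0.5 N per mm: 1.5 N starts an up key moving, 4 N a latched one; 7 to 9 N reach the stop. The latched key lets go once pressed beyond about 0.009 and rises to 0 with the finger; less leaves it latched. An up key springs back; over 0.008 counts as pressed in.
- key_n_top (a point): Centre of the top face of key N, a square white push key, 36 by 36 mm, 55 mm between centres of neighbours. It moves with the key: 76 mm above the table when up, 71 mm when latched down, 65 mm at its stop (the box top is at 60 mm).
- key_n (a joint): How far key N is down (m): 0 up, 0.005 latched, 0.011 at its stop. One of the four keys starts latched, the others up. Sprung, 0.5 N per mm: 1.5 N starts an up key moving, 4 N a latched one; 7 to 9 N reach the stop. The latched key lets go once pressed beyond about 0.009 and rises to 0 with the finger; less leaves it latched. An up key springs back; over 0.008 counts as pressed in.
- key_r_top (a point): Centre of the top face of key R, a square white push key, 36 by 36 mm, 55 mm between centres of neighbours. It moves with the key: 76 mm above the table when up, 71 mm when latched down, 65 mm at its stop (the box top is at 60 mm).
- key_r (a joint): How far key R is down (m): 0 up, 0.005 latched, 0.011 at its stop. One of the four keys starts latched, the others up. Sprung, 0.5 N per mm: 1.5 N starts an up key moving, 4 N a latched one; 7 to 9 N reach the stop. The latched key lets go once pressed beyond about 0.009 and rises to 0 with the finger; less leaves it latched. An up key springs back; over 0.008 counts as pressed in.
- key_w_top (a point): Centre of the top face of key W, a square white push key, 36 by 36 mm, 55 mm between centres of neighbours. It moves with the key: 76 mm above the table when up, 71 mm when latched down, 65 mm at its stop (the box top is at 60 mm).
- key_w (a joint): How far key W is down (m): 0 up, 0.005 latched, 0.011 at its stop. One of the four keys starts latched, the others up. Sprung, 0.5 N per mm: 1.5 N starts an up key moving, 4 N a latched one; 7 to 9 N reach the stop. The latched key lets go once pressed beyond about 0.009 and rises to 0 with the finger; less leaves it latched. An up key springs back; over 0.008 counts as pressed in.
- paint_jar: Bystander: loose glass paint jar, 60 mm across, 85 mm high, standing behind the box. Origin: centre of the underside.
- varnish_tin: Bystander: loose metal can, 72 mm across, 95 mm high, standing behind the box. Origin: centre of the underside.
- brush_tin: Bystander: loose steel tin, 72 mm across, 110 mm high, with brushes sticking up to 215 mm, standing off the right end (-y) of the box. Origin: centre of the underside.
- palette_knife: Bystander: loose spatula, 200 mm long, about 20 mm high, lying in front of the box (robot's side). Origin: underside, at the middle.

How it is judged:
By the outcome, as a careful person would: the job done as asked, in the order asked, and still so for the second after the job is handed in, with the robot touching nothing.
It also fails if it takes over 51 s, if anything falls off the work surface, if the arm or the gripper's body presses on something with over 40 N, if the wrist force passes 120 N, or if a joint passes its speed limit or range.

## Working session

There is one attempt and no reset: what is moved stays moved. The work goes in short steps, Python scripts to look and compute and a shell command to move; the robot and the scene stay as the last step left them, time stands still between calls to the robot, and variables do not carry over. Pictures are saved under pics/ and viewed, at most 10 in all, crops included, and the job is handed in when it is done.

```bash
mkdir -p pics; ls; python3 - <<'E'
from workcell import telemetry, optics
import cv2, numpy as np
print(telemetry.get_obs())
ims=[]
for n in ("side","top"):
    c=optics.camera(n); cv2.imwrite(f"pics/{n}0.png",c["color"][:,:,::-1]); print(n,c["K"].tolist(),c["k1"],np.round(c["extrinsics"],3).tolist())
E
```

```text
pics
{'time': 0.0, 'q': array([-6.72072975e+01,  5.00968247e+00,  1.00335869e+01,  9.51017906e+01,
        3.31200831e-04,  8.99997361e+01]), 'qd': array([ 0.02226845,  0.01447509, -0.10328253,  0.00644934,  0.01376875,
       -0.02354358]), 'joint_efforts': array([ 3.45096400e-03, -5.20390248e+01,  4.64800608e+01,  1.65191473e-02,
        7.65017830e-05, -2.50107161e-05]), 'ee_pos': array([ 0.21297244, -0.50681785,  0.23058893]), 'tcp_rot': array([-1.79922114e+02, -3.31559262e-04,  2.27929660e+01]), 'wrist_force': array([-0.8929238 ,  0.53086521,  0.34179225]), 'torque': array([-0.0129838 , -0.0115939 ,  0.01762062]), 'grasp_force': 0.0, 'opening': 0.08537727764293315}
side [[426.5765507510635, 0.0, 280.1730265716878], [0.0, 426.5765507510635, 204.90375106923793], [0.0, 0.0, 1.0]] 0.03768009350742271 [[-0.999, -0.028, 0.039, 0.565], [-0.048, 0.49, -0.871, 0.646], [0.005, -0.872, -0.49, 0.472], [0.0, 0.0, 0.0, 1.0]]
top [[393.02351797669104, 0.0, 281.00464355691196], [0.0, 393.02351797669104, 212.51456275457556], [0.0, 0.0, 1.0]] -0.07505845310908127 [[-0.022, -0.987, 0.158, 0.44], [-1.0, 0.023, 0.003, -0.024], [-0.006, -0.158, -0.987, 0.888], [0.0, 0.0, 0.0, 1.0]]
```

View pics/top0.png

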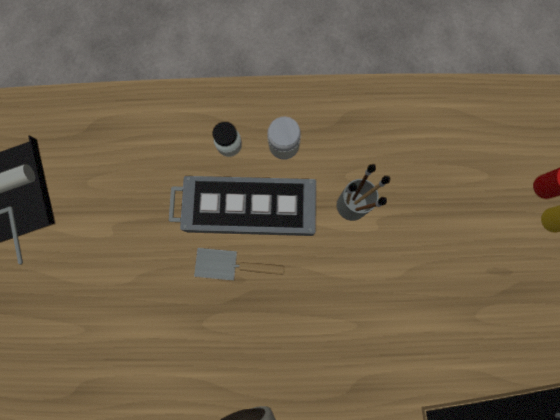

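View pics/side0.png

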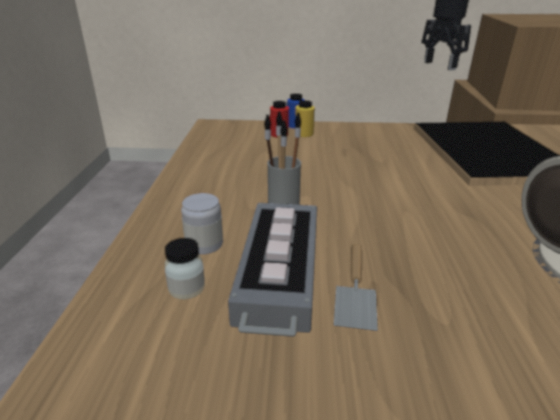

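The top view shows the box with its handle on the left and keys at about (210,203), (235,203), (261,204) and (287,205). The knife is in front, the jar and can are behind, and the brush tin is on the right at (360,198). The side view shows the keys from near (273,273) to far (284,215). Next I'll measure the keys in both views.

```bash
cat > h.py <<'E'
import numpy as np, cv2
from workcell import telemetry, optics
from scipy.spatial.transform import Rotation as R
def ray(c,px,T=None):
    T=c["extrinsics"] if T is None else T
    d=(np.array(px,float)-[c["K"][0][2],c["K"][1][2]])/c["K"][0][0]
    r=np.linalg.norm(d); u=r
    for _ in range(20): u=r/(1+c["k1"]*u*u)
    d=d*(u/r if r else 1)
    T=np.array(T); v=T[:3,:3]@np.array([d[0],d[1],1]); return T[:3,3],v/np.linalg.norm(v)
def onz(c,px,z,T=None):
    o,v=ray(c,px,T); return o+v*(z-o[2])/v[2]
def cross(a,b):
    (o1,v1),(o2,v2)=a,b
    s=np.linalg.lstsq(np.c_[v1,-v2],o2-o1,rcond=None)[0]
    p,q=o1+s[0]*v1,o2+s[1]*v2; return (p+q)/2,np.linalg.norm(p-q)
def blobs(im,box,th,amin):
    x0,y0,x1,y1=box; hsv=cv2.cvtColor(im,cv2.COLOR_RGB2HSV)
    m=((hsv[:,:,2]>th)&(hsv[:,:,1]<50)).astype(np.uint8); k=np.zeros_like(m); k[y0:y1,x0:x1]=m[y0:y1,x0:x1]
    n,l,s,ce=cv2.connectedComponentsWithStats(k)
    return [(ce[i],s[i]) for i in range(1,n) if s[i][4]>=amin]
E
python3 - <<'E'
from h import *
t=cv2.imread("pics/top0.png")[:,:,::-1].copy(); s=cv2.imread("pics/side0.png")[:,:,::-1].copy()
ct=optics.camera("top"); cs=optics.camera("side")
print(t[203,210],s[272,275],s[285,275],s[215,285])
kt=sorted(blobs(t,(195,188,303,220),175,80),key=lambda b:b[0][0])
ks=sorted(blobs(s,(255,205,300,285),185,40),key=lambda b:-b[0][1])
for b in kt: print("top",b, onz(ct,b[0],.076).round(4))
for b in ks: print("side",b,onz(cs,b[0],.076).round(4))
for a,b in zip(kt,ks): print(cross(ray(ct,a[0]),ray(cs,b[0])))
print("brush",onz(ct,(360,198),.11),"jar",onz(ct,(225,133),.085),"can",onz(ct,(284,132),.095))
E
```

```text
[159 161 161] [182 174 176] [43 43 45] [182 176 178]
brush [ 0.59078746 -0.18140332  0.11      ] jar [0.7446837  0.09542313 0.085     ] can [ 0.73978081 -0.03133859  0.095     ]
```

```bash
python3 - <<'E'
from h import *
ct=optics.camera("top"); cs=optics.camera("side")
t,s=ct["color"],cs["color"]
for th in (125,145,155,165):
    kt=sorted(blobs(t,(195,188,303,220),th,60),key=lambda b:b[0][0])
    ks=sorted(blobs(s,(255,205,300,285),th+8,40),key=lambda b:-b[0][1])
    print(th,[b[1].tolist() for b in kt],[b[1].tolist() for b in ks])
    for b in kt: print(" top", onz(ct,b[0],.076).round(4))
    for a,b in zip(kt,ks): print(" x",cross(ray(ct,a[0]),ray(cs,b[0])), onz(cs,b[0],.076).round(4))
E
```

```text
125 [[201, 194, 17, 17, 263], [226, 194, 18, 17, 268], [252, 195, 18, 17, 274], [278, 196, 18, 16, 273]] [[262, 263, 24, 18, 382], [267, 207, 27, 51, 901]]
 top [0.5971 0.1305 0.076 ]
 top [0.5946 0.0767 0.076 ]
 top [0.5924 0.0221 0.076 ]
 top [ 0.5892 -0.0325  0.076 ]
 x (array([0.59803851, 0.13217469, 0.06716417]), np.float64(0.0015225282829903714)) [0.5966 0.1436 0.076 ]
 x (array([0.59020934, 0.07376813, 0.09999033]), np.float64(0.0003297020623986991)) [0.592  0.0368 0.076 ]
145 [[201, 194, 16, 16, 232], [227, 195, 16, 15, 229], [253, 195, 16, 16, 240], [279, 196, 16, 16, 236]] [[262, 264, 24, 15, 312], [267, 240, 22, 14, 260], [271, 223, 20, 12, 219], [275, 208, 18, 11, 171]]
 top [0.5966 0.1311 0.076 ]
 top [0.5951 0.077  0.076 ]
 top [0.5926 0.022  0.076 ]
 top [ 0.59   -0.0329  0.076 ]
 x (array([0.59761981, 0.13257082, 0.06828665]), np.float64(0.0009027354818911582)) [0.5966 0.1425 0.076 ]
 x (array([0.59503327, 0.07729165, 0.07386588]), np.float64(0.0009850053634753585)) [0.5944 0.0805 0.076 ]
 x (array([0.59218922, 0.02220079, 0.07412172]), np.float64(0.001444879246001705
[... 300 characters left out ...]
, 224, 19, 11, 186], [275, 208, 18, 10, 154]]
 top [0.5973 0.1311 0.076 ]
 top [0.5949 0.077  0.076 ]
 top [0.5925 0.0222 0.076 ]
 top [ 0.5891 -0.0325  0.076 ]
 x (array([0.59797387, 0.13254094, 0.06864627]), np.float64(0.0014056817502683333)) [0.5967 0.1421 0.076 ]
 x (array([0.59485525, 0.07729838, 0.07366989]), np.float64(0.0010426988070060597)) [0.5942 0.0808 0.076 ]
 x (array([0.59204067, 0.022363  , 0.0737232 ]), np.float64(0.0017622256920818426)) [0.591  0.0262 0.076 ]
 x (array([ 0.58914324, -0.03253807,  0.07355538]), np.float64(0.000703740272325667)) [ 0.5886 -0.0282  0.076 ]
165 [] [[263, 265, 21, 13, 235], [268, 241, 19, 12, 195], [272, 224, 18, 10, 158], [276, 209, 16, 9, 120]]
```

Triangulated heights for keys 1–4 are 68.5, 73.7, 73.7 and 73.5 mm. The leftmost key, at (0.597, 0.1315), is 5 mm lower, so it's the latched one. The row yaw is about -2.7°. I'll raise the tool, turn it and go above key 1, passing over the brushes.

```bash
python3 -m handwheel '[{"tz":-0.02,"az":5.1,"jaw":-1},{"tz":-0.02,"az":5.1,"jaw":-1},{"tz":-0.02,"az":5.1,"jaw":-1},{"tz":-0.02,"az":5.1,"jaw":-1},{"tz":-0.02,"az":5.1,"jaw":-1},{"tx":0.0253,"ty":-0.0468,"jaw":-1},{"tx":0.0253,"ty":-0.0468,"jaw":-1},{"tx":0.0253,"ty":-0.0468,"jaw":-1},{"tx":0.0253,"ty":-0.0468,"jaw":-1},{"tx":0.0253,"ty":-0.0468,"jaw":-1}]' 20
python3 -m handwheel '[{"tx":0.0253,"ty":-0.0468,"jaw":-1},{"tx":0.0253,"ty":-0.0468,"jaw":-1},{"tx":0.0253,"ty":-0.0468,"jaw":-1},{"tx":0.0253,"ty":-0.0468,"jaw":-1},{"tx":0.0253,"ty":-0.0468,"jaw":-1},{"tx":0.0253,"ty":-0.0468,"jaw":-1},{"tx":0.0253,"ty":-0.0468,"jaw":-1},{"tx":0.0253,"ty":-0.0468,"jaw":-1},{"tx":0.0253,"ty":-0.0468,"jaw":-1},{"jaw":-1}]'
```

```text
$[0]: bad value
$[0]: bad value
```

The row was refused, so I'll try one with every key filled in and floats.

```bash
python3 -m handwheel '[{"tx":0.0,"ty":0.0,"tz":-0.02,"ax":0.0,"ay":0.0,"az":5.1,"jaw":-1.0},{"tx":0.0,"ty":0.0,"tz":-0.02,"ax":0.0,"ay":0.0,"az":5.1,"jaw":-1.0},{"tx":0.0,"ty":0.0,"tz":-0.02,"ax":0.0,"ay":0.0,"az":5.1,"jaw":-1.0},{"tx":0.0,"ty":0.0,"tz":-0.02,"ax":0.0,"ay":0.0,"az":5.1,"jaw":-1.0},{"tx":0.0,"ty":0.0,"tz":-0.02,"ax":0.0,"ay":0.0,"az":5.1,"jaw":-1.0},{"tx":0.0253,"ty":-0.0468,"tz":0.0,"ax":0.0,"ay":0.0,"az":0.0,"jaw":-1.0},{"tx":0.0253,"ty":-0.0468,"tz":0.0,"ax":0.0,"ay":0.0,"az":0.0,"jaw":-1.0},{"tx":0.0253,"ty":-0.0468,"tz":0.0,"ax":0.0,"ay":0.0,"az":0.0,"jaw":-1.0},{"tx":0.0253,"ty":-0.0468,"tz":0.0,"ax":0.0,"ay":0.0,"az":0.0,"jaw":-1.0},{"tx":0.0253,"ty":-0.0468,"tz":0.0,"ax":0.0,"ay":0.0,"az":0.0,"jaw":-1.0}]' 20
```

```text
time: 1.55
ee_pos: [0.351, -0.2777, 0.3314]
tcp_rot: [180.0, -0.0, -2.7]
wrist_force: [0.7, -0.5, -0.2]
opening: 0.0002
grasp_force: 0.0
```

```bash
python3 -m handwheel '[{"tx":0.0253,"ty":-0.0468,"tz":0,"ax":0,"ay":0,"az":0,"jaw":-1},{"tx":0.0253,"ty":-0.0468,"tz":0,"ax":0,"ay":0,"az":0,"jaw":-1},{"tx":0.0253,"ty":-0.0468,"tz":0,"ax":0,"ay":0,"az":0,"jaw":-1},{"tx":0.0253,"ty":-0.0468,"tz":0,"ax":0,"ay":0,"az":0,"jaw":-1},{"tx":0.0253,"ty":-0.0468,"tz":0,"ax":0,"ay":0,"az":0,"jaw":-1},{"tx":0.0253,"ty":-0.0468,"tz":0.02,"ax":0,"ay":0,"az":0,"jaw":-1},{"tx":0.0253,"ty":-0.0468,"tz":0.04,"ax":0,"ay":0,"az":0,"jaw":-1},{"tx":0.0253,"ty":-0.0468,"tz":0.04,"ax":0,"ay":0,"az":0,"jaw":-1},{"tx":0.0253,"ty":-0.0468,"tz":0.04,"ax":0,"ay":0,"az":0,"jaw":-1},{"tx":0,"ty":0,"tz":0,"ax":0,"ay":0,"az":0,"jaw":-1}]'
python3 - <<'E'
from h import *
o=telemetry.get_obs(); c=optics.camera("wrist"); cv2.imwrite("pics/w1.png",c["color"][:,:,::-1])
print(o["ee_pos"],o["tcp_rot"],o["wrist_force"]); M=np.array(c["mount"]); print(M.round(3))
T=np.eye(4); T[:3,:3]=R.from_euler("xyz",o["tcp_rot"],degrees=True).as_matrix(); T[:3,3]=o["ee_pos"]; W=T@M
np.save("W1.npy",W)
for th in (135,150):
  for b in blobs(c["color"],(0,0,560,420),th,300): print(th,b[0].round(1),b[1].tolist(),onz(c,b[0],.076,W).round(4),onz(c,b[0],.071,W).round(4))
E
```

```text
time: 2.8
ee_pos: [0.5877, 0.0564, 0.1976]
tcp_rot: [-176.8, 0.4, 4.0]
wrist_force: [-1.3, -0.4, 0.6]
opening: -0.0001
grasp_force: 0.0
[0.58773961 0.05638572 0.19761894] [-176.83503891    0.39305431    4.01007468] [-1.27486717 -0.40082588  0.56386772]
[[-0.001 -0.952 -0.307  0.08 ]
 [ 1.    -0.001  0.    -0.   ]
 [-0.001 -0.307  0.952 -0.143]
 [ 0.     0.     0.     1.   ]]
135 [267.   41.2] [226, 1, 66, 58, 920] [0.7248 0.0841 0.076 ] [0.7259 0.0847 0.071 ]
135 [410.2  32.6] [352, 0, 113, 79, 6454] [ 0.7392 -0.031   0.076 ] [ 0.7406 -0.0326  0.071 ]
135 [288.9 180.7] [136, 114, 318, 148, 11176] [0.6091 0.0573 0.076 ] [0.6079 0.0573 0.071 ]
135 [214.4 181.6] [194, 159, 43, 46, 1692] [0.6027 0.1275 0.076 ] [0.6014 0.1289 0.071 ]
135 [269.1 189. ] [247, 166, 46, 46, 1778] [0.5997 0.0752 0.076 ] [0.5983 0.0756 0.071 ]
135 [485.3 176.8] [466, 166, 38, 23, 505] [ 0.6281 -0.1224  0.076 ] [ 0.6273 -0.1258  0.071 ]
135 [324.1 196.2] [301, 174, 49, 46, 1773] [0.597  0.0231 0.076 ] [0.5956 0.0225 0.071 ]
135 [379.9 203.8] [355, 181, 50, 46, 1829] [ 0.5941 -0.03    0.076 ] [ 0.5927 -0.0316  0.
[... 305 characters left out ...]
, 72, 6071] [ 0.7404 -0.0325  0.076 ] [ 0.7418 -0.0341  0.071 ]
150 [289.  181.1] [136, 114, 318, 148, 10953] [0.6087 0.0571 0.076 ] [0.6076 0.0572 0.071 ]
150 [214.2 181.4] [194, 159, 43, 46, 1653] [0.6028 0.1277 0.076 ] [0.6016 0.1291 0.071 ]
150 [269.2 189. ] [247, 166, 46, 46, 1752] [0.5996 0.0751 0.076 ] [0.5983 0.0755 0.071 ]
150 [324.2 196.2] [301, 174, 48, 46, 1758] [0.5969 0.023  0.076 ] [0.5956 0.0224 0.071 ]
150 [379.8 203.8] [355, 181, 50, 46, 1812] [ 0.5941 -0.03    0.076 ] [ 0.5927 -0.0316  0.071 ]
150 [538.7 231.8] [526, 192, 34, 73, 331] [ 0.5791 -0.1925  0.076 ] [ 0.5774 -0.1972  0.071 ]
150 [225.7 264. ] [194, 238, 72, 53, 2593] [0.5157 0.1161 0.076 ] [0.5128 0.1172 0.071 ]
```

View pics/w1.png

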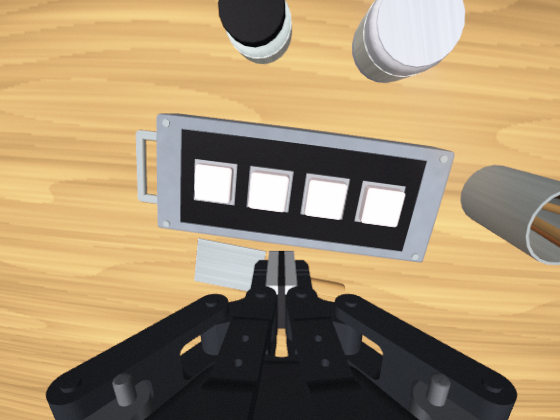

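The wrist view shows the four keys at (214,182), (269,189), (324,196) and (380,204), with the leftmost looking lower in its well. The tool hasn't reached its commanded pose or rotation, so I'll hold and re-read.

```bash
python3 -c "
from h import *
o=telemetry.get_obs(); print(o['time'],o['ee_pos'],o['tcp_rot'],o['q'],o['qd'].round(1))"
python3 -m handwheel '[{"tx":0,"ty":0,"tz":0,"ax":0,"ay":0,"az":0,"jaw":-1},{"tx":0,"ty":0,"tz":0,"ax":0,"ay":0,"az":0,"jaw":-1},{"tx":0,"ty":0,"tz":0,"ax":0,"ay":0,"az":0,"jaw":-1},{"tx":0,"ty":0,"tz":0,"ax":0,"ay":0,"az":0,"jaw":-1},{"tx":0,"ty":0,"tz":0,"ax":0,"ay":0,"az":0,"jaw":-1},{"tx":0,"ty":0,"tz":0,"ax":0,"ay":0,"az":0,"jaw":-1},{"tx":0,"ty":0,"tz":0,"ax":0,"ay":0,"az":0,"jaw":-1},{"tx":0,"ty":0,"tz":0,"ax":0,"ay":0,"az":0,"jaw":-1},{"tx":0,"ty":0,"tz":0,"ax":0,"ay":0,"az":0,"jaw":-1},{"tx":0,"ty":0,"tz":0,"ax":0,"ay":0,"az":0,"jaw":-1}]'
python3 - <<'E'
from h import *
o=telemetry.get_obs(); c=optics.camera("wrist")
print(o["ee_pos"],o["tcp_rot"],o["q"],o["wrist_force"]); M=np.array(c["mount"])
T=np.eye(4); T[:3,:3]=R.from_euler("xyz",o["tcp_rot"],degrees=True).as_matrix(); T[:3,3]=o["ee_pos"]; W=T@M
for b in blobs(c["color"],(0,0,560,420),140,1200):
  if b[1][4]<3000: print(b[0].round(1),b[1].tolist(),onz(c,b[0],.076,W).round(4),onz(c,b[0],.071,W).round(4))
E
```

```text
2.85 [0.58772585 0.0556058  0.20007183] [-176.86043407    0.23861015    3.94602904] [  3.88979423  10.26688546  12.42011026  92.39491933   3.13933023
 179.94368117] [-1.1 -2.4  2.   1.2 -0.3 -0. ]
time: 4.1
ee_pos: [0.5882, 0.0552, 0.2017]
tcp_rot: [-176.8, 0.0, 3.9]
wrist_force: [0.5, 0.3, 0.2]
opening: 0.0002
grasp_force: 0.0
[0.58821504 0.05521059 0.2017343 ] [-1.76848893e+02  4.59910665e-02  3.89718830e+00] [  3.84266974  10.15201044  12.47298302  92.36996502   3.15106184
 179.9453989 ] [0.52817907 0.33089041 0.23412878]
[214.2 181.9] [194, 160, 43, 45, 1628] [0.6026 0.1277 0.076 ] [0.6014 0.1291 0.071 ]
[268.2 189.1] [246, 167, 46, 45, 1717] [0.5997 0.0752 0.076 ] [0.5984 0.0756 0.071 ]
[322.3 196.1] [299, 174, 48, 45, 1710] [0.597  0.0231 0.076 ] [0.5956 0.0226 0.071 ]
[377.2 203.4] [353, 181, 49, 46, 1760] [ 0.5941 -0.0299  0.076 ] [ 0.5928 -0.0314  0.071 ]
[225.8 263.9] [194, 238, 71, 53, 2562] [0.515  0.1158 0.076 ] [0.5122 0.117  0.071 ]
```

Joint 6 is at its 180° limit, so yaw -2.7 can't be reached there. I'll use yaw 87.3 instead (q6 about 105), which suits closed fingers equally well.

```bash
python3 - <<'E'
from h import *
o=telemetry.get_obs()
a=R.from_euler("xyz",o["tcp_rot"],degrees=True); b=R.from_euler("xyz",[180,0,87.3],degrees=True)
v=(a.inv()*b).as_rotvec(degrees=True); print(v,v/9)
d=np.array([.5995,.130,.130])-o["ee_pos"]; print("after turn, tool:",b.inv().apply(d))
E
```

```text
[ -2.60680488  -2.25646988 -83.38018357] [-0.28964499 -0.25071888 -9.26446484]
after turn, tool: [0.07524718 0.0077524  0.07174829]
```

```bash
python3 -m handwheel '[{"tx":0,"ty":0,"tz":0,"ax":-0.29,"ay":-0.25,"az":-9.265,"jaw":-1},{"tx":0,"ty":0,"tz":0,"ax":-0.29,"ay":-0.25,"az":-9.265,"jaw":-1},{"tx":0,"ty":0,"tz":0,"ax":-0.29,"ay":-0.25,"az":-9.265,"jaw":-1},{"tx":0,"ty":0,"tz":0,"ax":-0.29,"ay":-0.25,"az":-9.265,"jaw":-1},{"tx":0,"ty":0,"tz":0,"ax":-0.29,"ay":-0.25,"az":-9.265,"jaw":-1},{"tx":0,"ty":0,"tz":0,"ax":-0.29,"ay":-0.25,"az":-9.265,"jaw":-1},{"tx":0,"ty":0,"tz":0,"ax":-0.29,"ay":-0.25,"az":-9.265,"jaw":-1},{"tx":0,"ty":0,"tz":0,"ax":-0.29,"ay":-0.25,"az":-9.265,"jaw":-1},{"tx":0,"ty":0,"tz":0,"ax":-0.29,"ay":-0.25,"az":-9.265,"jaw":-1},{"tx":0,"ty":0,"tz":0,"ax":0,"ay":0,"az":0,"jaw":-1}]'
python3 - <<'E'
from h import *
o=telemetry.get_obs(); c=optics.camera("wrist")
print(o["ee_pos"],o["tcp_rot"],o["q"]); M=np.array(c["mount"])
T=np.eye(4); T[:3,:3]=R.from_euler("xyz",o["tcp_rot"],degrees=True).as_matrix(); T[:3,3]=o["ee_pos"]; W=T@M
cv2.imwrite("pics/w2.png",c["color"][:,:,::-1])
for b in blobs(c["color"],(0,0,560,420),140,800):
  if b[1][4]<3000: print(b[0].round(1),b[1].tolist(),onz(c,b[0],.076,W).round(4),onz(c,b[0],.071,W).round(4))
E
```

```text
time: 5.4
ee_pos: [0.5882, 0.0553, 0.2018]
tcp_rot: [180.0, -0.0, 87.3]
wrist_force: [0.3, -0.6, -0.8]
opening: -0.0001
grasp_force: 0.0
[0.58816468 0.05526157 0.2017703 ] [ 1.79992297e+02 -2.07654048e-03  8.72507240e+01] [5.36705466e+00 1.01220563e+01 1.24905153e+01 9.23605403e+01
 9.68251014e-04 9.81163308e+01]
[287.5 118.3] [265, 96, 46, 46, 2059] [0.5985 0.1319 0.076 ] [0.5986 0.1319 0.071 ]
[416.8 140.8] [400, 117, 50, 60, 1145] [0.7166 0.1072 0.076 ] [0.7189 0.1067 0.071 ]
[286.9 176.4] [266, 156, 43, 42, 1795] [0.5957 0.0794 0.076 ] [0.5957 0.0784 0.071 ]
[286.7 229.1] [267, 210, 41, 40, 1582] [0.5932 0.0262 0.076 ] [0.5932 0.0242 0.071 ]
```

Close by, key 1 is at (0.598, 0.1315), which agrees with the top view. I'll move above it, to about 85 mm.

```bash
python3 -m handwheel '[{"tx":0.0191,"ty":0.0016,"tz":0.02,"ax":0,"ay":0,"az":0,"jaw":-1},{"tx":0.0191,"ty":0.0016,"tz":0.02,"ax":0,"ay":0,"az":0,"jaw":-1},{"tx":0.0191,"ty":0.0016,"tz":0.02,"ax":0,"ay":0,"az":0,"jaw":-1},{"tx":0.0191,"ty":0.0016,"tz":0.02,"ax":0,"ay":0,"az":0,"jaw":-1},{"tx":0,"ty":0,"tz":0.013,"ax":0,"ay":0,"az":0,"jaw":-1},{"tx":0,"ty":0,"tz":0.013,"ax":0,"ay":0,"az":0,"jaw":-1},{"tx":0,"ty":0,"tz":0.0106,"ax":0,"ay":0,"az":0,"jaw":-1},{"tx":0,"ty":0,"tz":0,"ax":0,"ay":0,"az":0,"jaw":-1},{"tx":0,"ty":0,"tz":0,"ax":0,"ay":0,"az":0,"jaw":-1},{"tx":0,"ty":0,"tz":0,"ax":0,"ay":0,"az":0,"jaw":-1}]'
python3 - <<'E'
from h import *
o=telemetry.get_obs(); print(o["ee_pos"],o["tcp_rot"],o["wrist_force"])
c=optics.camera("wrist"); cv2.imwrite("pics/w3.png",c["color"][:,:,::-1])
E
```

```text
time: 6.7
ee_pos: [0.5986, 0.1311, 0.0859]
tcp_rot: [179.9, -0.0, 87.3]
wrist_force: [0.4, 0.1, -0.3]
opening: -0.0
grasp_force: 0.0
[0.59856244 0.13111134 0.08588817] [ 1.79931483e+02 -1.60992153e-02  8.72890561e+01] [ 0.42667331  0.14953059 -0.30418584]
```

View pics/w3.png

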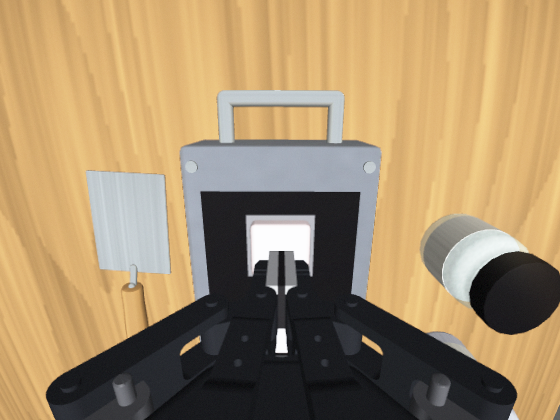

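The closed fingertips (column 282) sit centred over key 1 (columns 250–312). Now I'll creep down to about 70.5 mm for the light tap.

```bash
python3 -m handwheel '[{"tx":0,"ty":0,"tz":0.004,"ax":0,"ay":0,"az":0,"jaw":-1},{"tx":0,"ty":0,"tz":0.004,"ax":0,"ay":0,"az":0,"jaw":-1},{"tx":0,"ty":0,"tz":0.003,"ax":0,"ay":0,"az":0,"jaw":-1},{"tx":0,"ty":0,"tz":0.0015,"ax":0,"ay":0,"az":0,"jaw":-1},{"tx":0,"ty":0,"tz":0.001,"ax":0,"ay":0,"az":0,"jaw":-1},{"tx":0,"ty":0,"tz":0.001,"ax":0,"ay":0,"az":0,"jaw":-1},{"tx":0,"ty":0,"tz":0.0005,"ax":0,"ay":0,"az":0,"jaw":-1},{"tx":0,"ty":0,"tz":0.0005,"ax":0,"ay":0,"az":0,"jaw":-1},{"tx":0,"ty":0,"tz":0,"ax":0,"ay":0,"az":0,"jaw":-1},{"tx":0,"ty":0,"tz":0,"ax":0,"ay":0,"az":0,"jaw":-1}]'
```

```text
time: 8.0
ee_pos: [0.5982, 0.1312, 0.0698]
tcp_rot: [180.0, -0.0, 87.3]
wrist_force: [-2.5, 0.5, 4.6]
opening: -0.0004
grasp_force: 2.2
```

4.6 N at z = 69.8 mm is a light touch, well short of release at 67 mm. Next I'll lift and tap key 2 at about 73.5 mm.

```bash
python3 -m handwheel '[{"tx":0,"ty":0,"tz":-0.009,"ax":0,"ay":0,"az":0,"jaw":-1},{"tx":0,"ty":0,"tz":-0.009,"ax":0,"ay":0,"az":0,"jaw":-1},{"tx":-0.0275,"ty":0,"tz":0,"ax":0,"ay":0,"az":0,"jaw":-1},{"tx":-0.0275,"ty":0,"tz":0,"ax":0,"ay":0,"az":0,"jaw":-1},{"tx":0,"ty":0,"tz":0.005,"ax":0,"ay":0,"az":0,"jaw":-1},{"tx":0,"ty":0,"tz":0.004,"ax":0,"ay":0,"az":0,"jaw":-1},{"tx":0,"ty":0,"tz":0.003,"ax":0,"ay":0,"az":0,"jaw":-1},{"tx":0,"ty":0,"tz":0.0015,"ax":0,"ay":0,"az":0,"jaw":-1},{"tx":0,"ty":0,"tz":0.001,"ax":0,"ay":0,"az":0,"jaw":-1},{"tx":0,"ty":0,"tz":0,"ax":0,"ay":0,"az":0,"jaw":-1}]'
python3 -c "
from h import *
for i in range(2):
  c=optics.camera('side'); o=telemetry.get_obs(); print(o['ee_pos'],o['wrist_force'])
cv2.imwrite('pics/s2.png',c['color'][190:310,200:380,::-1].repeat(4,0).repeat(4,1))"
```

```text
time: 9.25
ee_pos: [0.5956, 0.0767, 0.0733]
tcp_rot: [180.0, -0.0, 87.3]
wrist_force: [-1.5, 1.3, 2.9]
opening: 0.0
grasp_force: 1.3
[0.59568945 0.07659875 0.07334663] [-1.03098243  2.03242124  2.81865315]
[0.59572544 0.07651849 0.07338245] [-0.43769233  2.23079828  2.12870342]
```

View pics/s2.png

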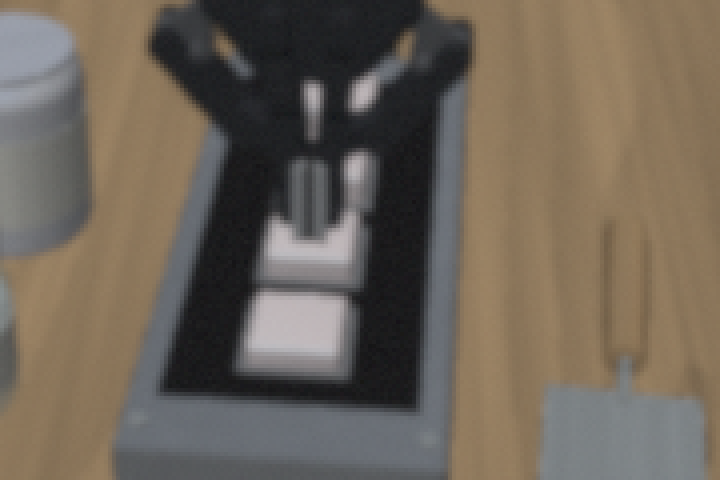

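In the crop the fingertip rests on key 2 at (310,235). The 2.8 N at 73.35 mm fits an up key pushed 2.6 mm. Now keys 3 and 4.

```bash
python3 -m handwheel '[{"tx":0,"ty":0,"tz":-0.0075,"ax":0,"ay":0,"az":0,"jaw":-1},{"tx":0,"ty":0,"tz":-0.007,"ax":0,"ay":0,"az":0,"jaw":-1},{"tx":-0.0275,"ty":0,"tz":0,"ax":0,"ay":0,"az":0,"jaw":-1},{"tx":-0.0275,"ty":0,"tz":0,"ax":0,"ay":0,"az":0,"jaw":-1},{"tx":0,"ty":0,"tz":0.005,"ax":0,"ay":0,"az":0,"jaw":-1},{"tx":0,"ty":0,"tz":0.004,"ax":0,"ay":0,"az":0,"jaw":-1},{"tx":0,"ty":0,"tz":0.003,"ax":0,"ay":0,"az":0,"jaw":-1},{"tx":0,"ty":0,"tz":0.0015,"ax":0,"ay":0,"az":0,"jaw":-1},{"tx":0,"ty":0,"tz":0.001,"ax":0,"ay":0,"az":0,"jaw":-1},{"tx":0,"ty":0,"tz":0,"ax":0,"ay":0,"az":0,"jaw":-1}]'
python3 -m handwheel '[{"tx":0,"ty":0,"tz":-0.0075,"ax":0,"ay":0,"az":0,"jaw":-1},{"tx":0,"ty":0,"tz":-0.007,"ax":0,"ay":0,"az":0,"jaw":-1},{"tx":-0.0275,"ty":0,"tz":0,"ax":0,"ay":0,"az":0,"jaw":-1},{"tx":-0.0275,"ty":0,"tz":0,"ax":0,"ay":0,"az":0,"jaw":-1},{"tx":0,"ty":0,"tz":0.005,"ax":0,"ay":0,"az":0,"jaw":-1},{"tx":0,"ty":0,"tz":0.004,"ax":0,"ay":0,"az":0,"jaw":-1},{"tx":0,"ty":0,"tz":0.003,"ax":0,"ay":0,"az":0,"jaw":-1},{"tx":0,"ty":0,"tz":0.0015,"ax":0,"ay":0,"az":0,"jaw":-1},{"tx":0,"ty":0,"tz":0.001,"ax":0,"ay":0,"az":0,"jaw":-1},{"tx":0,"ty":0,"tz":0,"ax":0,"ay":0,"az":0,"jaw":-1}]'
```

```text
time: 10.6
ee_pos: [0.5931, 0.0218, 0.0733]
tcp_rot: [180.0, -0.0, 87.3]
wrist_force: [-2.2, 2.3, 2.2]
opening: 0.0001
grasp_force: 1.3
time: 11.85
ee_pos: [0.5905, -0.0332, 0.0733]
tcp_rot: [180.0, -0.0, 87.3]
wrist_force: [-1.0, 0.9, 2.2]
opening: -0.0003
grasp_force: 1.3
```

All three give grip readings of 1.3 N at 73.3 mm, so they're up and key 1 is the latched one. Back to key 1, to press it in.

```bash
python3 -m handwheel '[{"tx":0,"ty":0,"tz":-0.01,"ax":0,"ay":0,"az":0,"jaw":-1},{"tx":0,"ty":0,"tz":-0.01,"ax":0,"ay":0,"az":0,"jaw":-1},{"tx":0.033,"ty":0,"tz":0,"ax":0,"ay":0,"az":0,"jaw":-1},{"tx":0.033,"ty":0,"tz":0,"ax":0,"ay":0,"az":0,"jaw":-1},{"tx":0.033,"ty":0,"tz":0,"ax":0,"ay":0,"az":0,"jaw":-1},{"tx":0.033,"ty":0,"tz":0,"ax":0,"ay":0,"az":0,"jaw":-1},{"tx":0.033,"ty":0,"tz":0,"ax":0,"ay":0,"az":0,"jaw":-1},{"tx":0,"ty":0,"tz":0,"ax":0,"ay":0,"az":0,"jaw":-1},{"tx":0,"ty":0,"tz":0.006,"ax":0,"ay":0,"az":0,"jaw":-1},{"tx":0,"ty":0,"tz":0.006,"ax":0,"ay":0,"az":0,"jaw":-1}]'
python3 -m handwheel '[{"tx":0,"ty":0,"tz":0.005,"ax":0,"ay":0,"az":0,"jaw":-1},{"tx":0,"ty":0,"tz":0.004,"ax":0,"ay":0,"az":0,"jaw":-1},{"tx":0,"ty":0,"tz":0.0025,"ax":0,"ay":0,"az":0,"jaw":-1},{"tx":0,"ty":0,"tz":0.0015,"ax":0,"ay":0,"az":0,"jaw":-1},{"tx":0,"ty":0,"tz":0.001,"ax":0,"ay":0,"az":0,"jaw":-1},{"tx":0,"ty":0,"tz":0.001,"ax":0,"ay":0,"az":0,"jaw":-1},{"tx":0,"ty":0,"tz":0.0008,"ax":0,"ay":0,"az":0,"jaw":-1},{"tx":0,"ty":0,"tz":0.0005,"ax":0,"ay":0,"az":0,"jaw":-1},{"tx":0,"ty":0,"tz":0,"ax":0,"ay":0,"az":0,"jaw":-1},{"tx":0,"ty":0,"tz":0,"ax":0,"ay":0,"az":0,"jaw":-1}]'
```

```text
time: 13.1
ee_pos: [0.5982, 0.1303, 0.0808]
tcp_rot: [180.0, 0.0, 87.2]
wrist_force: [-0.7, 0.3, -0.7]
opening: -0.0003
grasp_force: 0.0
time: 14.35
ee_pos: [0.5981, 0.1308, 0.0655]
tcp_rot: [180.0, 0.0, 87.3]
wrist_force: [-3.5, -3.7, 6.5]
opening: -0.0001
grasp_force: 3.2
```

It's at 65.5 mm, 10.5 mm in and past release. I'll go a touch further, to the stop, then rise clear.

```bash
python3 -m handwheel '[{"tx":0,"ty":0,"tz":0.0004,"ax":0,"ay":0,"az":0,"jaw":-1},{"tx":0,"ty":0,"tz":0.0003,"ax":0,"ay":0,"az":0,"jaw":-1},{"tx":0,"ty":0,"tz":0,"ax":0,"ay":0,"az":0,"jaw":-1},{"tx":0,"ty":0,"tz":-0.004,"ax":0,"ay":0,"az":0,"jaw":-1},{"tx":0,"ty":0,"tz":-0.005,"ax":0,"ay":0,"az":0,"jaw":-1},{"tx":0,"ty":0,"tz":-0.01,"ax":0,"ay":0,"az":0,"jaw":-1},{"tx":0,"ty":0,"tz":-0.03,"ax":0,"ay":0,"az":0,"jaw":-1},{"tx":0,"ty":0,"tz":-0.05,"ax":0,"ay":0,"az":0,"jaw":-1},{"tx":0,"ty":0,"tz":-0.05,"ax":0,"ay":0,"az":0,"jaw":-1},{"tx":0,"ty":0,"tz":-0.02,"ax":0,"ay":0,"az":0,"jaw":-1}]'
python3 - <<'E'
from h import *
cs=optics.camera("side"); s=cs["color"]; cv2.imwrite("pics/s3.png",s[180:310,160:360,::-1].repeat(4,0).repeat(4,1))
ks=sorted(blobs(s,(255,205,300,285),153,40),key=lambda b:-b[0][1])
for b in ks: print(b[1].tolist(),onz(cs,b[0],.076).round(4))
E
```

```text
time: 15.6
ee_pos: [0.5989, 0.1317, 0.237]
tcp_rot: [179.7, -0.1, 87.3]
wrist_force: [0.6, 0.9, -0.4]
opening: -0.0001
grasp_force: 0.0
[262, 260, 24, 17, 350] [0.5969 0.1356 0.076 ]
[267, 240, 22, 15, 286] [0.5942 0.0808 0.076 ]
[271, 223, 20, 13, 235] [0.5911 0.0263 0.076 ]
[275, 207, 19, 12, 196] [ 0.5886 -0.0282  0.076 ]
```

View pics/s3.png

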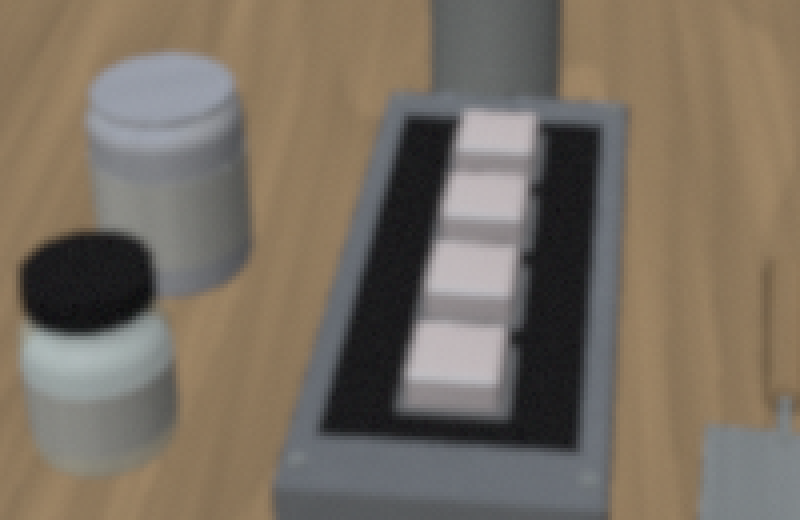

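Key 1, nearest in this crop at (455,350), now stands as tall as the others. The side rays give spacings of 54.8, 54.5 and 54.5 mm with all four keys at 76 mm, so all are up and the arm is clear. I'll hand the job in.

```bash
python3 -c "
from workcell import workorder; print(workorder.job_done())"
```

```text
the job is handed in; nothing more can be done
None
```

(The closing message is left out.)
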